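# Slide the blank along the drilling jig's fence into its pocket

### The job

With the fingertips only, push the loose aluminium blank flat against the jig's long fence, then slide it along the fence, keeping it against the fence, until it is fully home in the corner pocket against the end stop. Then push the swing latch by its pin all the way shut behind the blank. Do not pick anything up, and leave the tools and other pieces lying around where they are.

Things in the scene. Friction and masses are not known exactly. Their poses are not given: they have to be found in the camera images.
- jig: Low steel drilling jig, fixed on the bench: dark plate 145 (x) x 305 (y) mm, 10 mm thick. Origin: centre of its underside, on the bench; +x across the plate towards the fence, +y along the fence towards the end stop, +z up. The fence, a bar 12 mm high, 15 mm wide, runs along the whole +x edge; the end stop, 16 mm high, 20 mm thick, closes the corner at the +y end.
- keeper_mouth (a point): Top of the end of the keeper, a bar 12 mm high and 15 mm wide, parallel to the fence from the end stop to 45 mm from it, its inner face 43 mm from the fence face; beyond, a short wall flares outwards. Fence, stop and keeper make the pocket, 43 mm wide, open to -y.
- pocket_corner (a point): Point on the plate's top surface (10 mm above the bench) where the fence's face and the end stop's face meet; axes as the jig. The blank fully home has its origin at x = -20 mm, y = -30 mm, z = 0 from this point. The blank then sticks out of the keeper by 15 mm.
- blank: Loose aluminium block lying on the plate, 40 (x) x 60 (y) x 24 mm high, two small dark marks on top, 0.1 to 0.2 kg; origin: centre of its underside. It starts 32 to 60 mm away from lying against the fence and 145 to 200 mm short of home along it, turned up to 0.5 rad from square; its long side goes along the fence. Ordinary metal friction.
- latch (a joint): Angle of the swing latch about its upright pivot (rad). 0: arm along the jig's -y (open); starts at -0.4 to 0.3. It grows anticlockwise seen from above, the tip swinging towards the fence; 1.57 is the hard stop, shut: arm across the pocket's mouth, square to the fence, 3 mm behind a blank that is fully home. It turns lightly (1 to 2 N at the pin) and stays where it is left.
- latch_pivot (a point): Point on the plate's top surface under the latch's pivot axis, 72 mm from the fence face and 68 mm from the end stop face; axes as the jig. The latch is an aluminium bar 10 mm wide and 52 mm long from the pivot, between 6 and 18 mm above the plate.
- latch_pin (a point): Top centre of the latch's upright steel pin, 10 mm in diameter, 45 mm from the pivot axis; it stands from 18 to 48 mm above the plate.
- hub_spacer: Bystander: steel ring, 34 mm across, 14 mm high, on the jig plate beside the keeper.
- bar_end: Bystander: upright brass round, 28 mm across, 30 mm high, on the jig plate behind the latch pivot.
- flat_file: Bystander: flat file with wooden handle, 300 mm long, up to 26 mm high, on the bench beyond the fence.
- wrench: Bystander: wrench, 170 mm long, on the bench beyond the end stop.
- screw_jar: Bystander: clear jar, 64 mm across, 85 mm high, on the bench at the left.
- hammer: Bystander: hammer, 280 mm long, on the bench at the right.
Mind the look-alikes: they are no part of the job. Of the things that look like the blank, the middle-sized one is meant.

How it is judged:
By the outcome, as a careful person would: the job done as asked, in the order asked, and still so for the second after the job is handed in, with the robot touching nothing.
It also fails if it takes over 61 s, if anything falls off the work surface, if the arm or the gripper's body presses on something with over 40 N, if the wrist force passes 120 N, or if a joint passes its speed limit or range.

### The arm

A 6-joint arm with a two-finger parallel gripper is mounted at the origin on the work surface. World frame = base frame: x ahead of the robot, y to its left, z up, the work surface at z = 0. Lengths are in mm, angles in rad, forces in N, time in s.
With the tool pointing down it reaches from about 400 to 925 mm from the base axis. Payload 12.5 kg.
Tool frame: the origin (TCP) lies at the very end of the fingers, on their centre line; the grasp point (between the pads) lies env.grip_point_offset behind it (env.grip_point_offset is the distance from the TCP to the grasp point, in mm); y points along the fingers, z is the direction in which the jaws open and shut, and the axes are right-handed (so a half turn about y gives the same grasp; the last joint's range is limited). The gripper opens to 95 mm and grips with 3 to 60 N. Pads are 20 mm wide; open, the fingers measure 119 mm over their backs; the gripper's body (75 mm by 180 mm) begins 59 mm behind the grasp point.
Start: joints at [1.1, 0.491, 1.559, -0, 1.092, -0.106], TCP at [222.961, 583.897, 214.661] pointing down, gripper open.
Joint ranges: [-3.1, 3.1], [-0.84, 2.19], [0.05, 2.79], [-1.13, 4.28], [0.06, 2.93], [-2.69, 2.69]. Speed limits (rad/s): [2.22, 2.22, 2.79, 3.14, 3.14, 3.14].

### API

Orientations are given as [roll, pitch, yaw] about the fixed x, y, z axes, in that order (R = Rz(yaw) Ry(pitch) Rx(roll)).
In Python, from cell import readout, read_camera, env, nets gives the robot as it stands.
- The arm moves only by the tool apply_moves, never from a script. Its argument "increments" is a list of rows, each a list of 3 entries, a list of its own where there are three numbers: the shift along the tool's x, y, z in cm, then the turn, a rotation vector about the tool's x, y, z in degrees, then the finger opening in cm, from 0 to 9.51. A call has exactly 5 rows; each row shifts and turns the pose as measured when the row begins, along the tool's axes as they then stand; what a row does not reach is not made up. A row lasts 1/8 s, in which the tool goes at most 62.5 mm and 10.7 degrees, less where a joint would pass 70% of its speed; a pose out of reach is approached as far as the arm can. A call with a gripper value outside its range is refused whole. The fingers move at their own pace and stop on an object; the grip force is fixed at half the most. Time passes only in rows, so rows that do not move let the fingers close, or fill a call up. It gives the time, the measured TCP pose, the force and the opening at its end, in the units of the state.
- readout.state(): the state, without advancing time (a new reading comes with each control period).
- read_camera(name): name is "scene" or "top" or "wrist"; returns a dict with "img" (384x512x3 uint8, red, green, blue), "vfov" (degrees; the focal length in pixels is half the picture's height over the tangent of half this angle, whatever the lens; pixels are square), "cx", "cy" (the principal point, pixels), "rvec" (rotation vector, rad) and "tvec" (3), from world to camera coordinates, as OpenCV has them; the wrist camera has in their place "mount" (4x4, takes a point from camera to tool coordinates, whose origin is the TCP and whose axes are the tool frame's). Camera axes: x right, y down, z forward; pixel columns grow to the right and rows downward; lengths in mm; the calibration is good to about 2 mm. A picture is of the moment at which its call begins: read the wrist's pose just before it. There is no depth.
- env.job_done(): hands the job in, once; it reports no verdict.
Trained networks look in a picture, given as the dict that the camera call returned (one of the last four; its "shot" number tells which), for a name from the list of things; names that differ only in an ending like _2 or _b are one class to them, and where a whole thing is asked for, a point or a joint stands for the part that bears it (a point fixed in the world has none). Each returns a list of dicts, best first, with "confidence" (0 to 1); they miss things now and then, are a little off and sometimes report something else, mostly with a low value. They report only what shows in the picture. A call takes as long as a camera call. They do not tell look-alikes from the thing itself.
- nets.look_for(picture, thing): "point" ([x, y, z] in mm, in the coordinates of the camera as it stood for that picture, good to about 4 mm: the middle of the surface that is visible of it).
- nets.mark_of(picture, thing): "point" ([x, y, z] in mm, in the coordinates of the camera as it stood for that picture, good to about 4 mm: a listed point, or the origin of a listed thing).
The state is a dict: "t": time; "joints": joint angles; "qvel": joint speeds; "tau": joint torques, N m; "eef_pos": TCP position; "tcp_rot": TCP orientation; "ft_force": force on the tool from outside, world axes, zero at the start; "moment": the same for the moment, N m; "opening": opening from 0.0 (shut) to 1.0 (fully open).
Only numpy, scipy, OpenCV 4.12 (cv2) and the standard library are available. Lean on these libraries where they do the work, as an engineer would, in place of code of your own. Each camera call takes 0.05 s, during which the arm holds its last target. There are 200 camera calls.

## Working session

There is one attempt and no reset: what is moved stays moved. The work goes in short steps, Python scripts to look and compute and a tool call to move; the robot and the scene stay as the last step left them, time stands still between calls to the robot, and variables do not carry over. Pictures are saved under pics/ and viewed, about 8 in all and at most 12, crops included, and the job is handed in when it is done.

Besides the shell and the picture viewer there is one more tool, called after ">>>" as name(argument=value, ...) on one line, values as JSON. apply_moves: Moves the arm, as the interface text tells. Its arguments: {"type":"object","properties":{"increments":{"type":"array"}},"required":["increments"]}

```bash
ls; mkdir -p pics; cat > h.py <<'E'
import numpy as np, cv2
from scipy.spatial.transform import Rotation as R
from cell import readout, read_camera, env, nets
def cam(n):
    s=readout.state(); p=read_camera(n)
    p['f']=p['img'].shape[0]/2/np.tan(np.radians(p['vfov'])/2)
    if 'mount' in p:
        T=np.eye(4);T[:3,:3]=R.from_euler('xyz',s['tcp_rot']).as_matrix();T[:3,3]=s['eef_pos'];p['T']=T@np.array(p['mount'])
    else:
        T=np.eye(4);T[:3,:3]=cv2.Rodrigues(np.array(p['rvec'],float))[0];T[:3,3]=np.ravel(p['tvec']);p['T']=np.linalg.inv(T)
    return p
def w(p,c): return p['T'][:3,:3]@np.array(c)+p['T'][:3,3]
def proj(p,X):
    c=p['T'][:3,:3].T@(np.array(X)-p['T'][:3,3]); return np.array([p['cx'],p['cy']])+p['f']*c[:2]/c[2]
def ray(p,u,v,z):
    d=p['T'][:3,:3]@np.array([(u-p['cx'])/p['f'],(v-p['cy'])/p['f'],1]);o=p['T'][:3,3]
    return o+d*(z-o[2])/d[2]
def save(p,n,box=None,size=(800,600)):
    im=p['img'][...,::-1]
    if box: im=im[box[1]:box[3],box[0]:box[2]]
    k=min(size[0]/im.shape[1],size[1]/im.shape[0]); cv2.imwrite('pics/'+n,cv2.resize(im,None,fx=k,fy=k,interpolation=cv2.INTER_CUBIC))
E
python3 - <<'E'
from h import *
s=readout.state(); print(s, env.grip_point_offset)
for n in ['top','scene']:
    p=cam(n); save(p,n+'1.png'); print(n,p['T'][:3,3].round(),p['f'])
    for t in ['jig','keeper_mouth','pocket_corner','blank','latch','latch_pivot','latch_pin','hub_spacer','bar_end']:
        for k in ('mark_of','look_for'):
            if k=='look_for' and t not in('blank',):continue
            try: print(t,k,[(round(r['confidence'],2),w(p,r['point']).round(1).tolist(),proj(p,w(p,r['point'])).round().tolist()) for r in getattr(nets,k)(p,t)][:4])
            except Exception as e: print(t,e)
E
```

```text
pics
{'t': 0.0, 'joints': array([ 1.10035830e+00,  4.91575891e-01,  1.55945777e+00,  1.26835971e-05,
        1.09167919e+00, -1.05586904e-01]), 'qvel': array([ 1.66132483e-03,  4.89466295e-05,  5.40998489e-05, -4.97794095e-05,
        1.77998487e-04,  4.25159290e-04]), 'tau': array([-3.12435359e-04, -6.12643862e+01, -2.58193284e+01,  6.92458847e-02,
        4.81207995e-02, -6.77291882e-05]), 'eef_pos': array([222.86435546, 583.65580394, 214.04873103]), 'tcp_rot': array([-1.57190910e+00,  1.29245260e-04, -3.64857052e-01]), 'ft_force': array([-0.12448976, -0.40166184, -0.72709489]), 'moment': array([-0.03603959, -0.0532924 ,  0.02232751]), 'opening': 0.9953310110597373} 18.8
top [ 348.   23. 1184.] 428.37824346484064
jig mark_of [(0.67, [530.6, 10.0, 2.1], [242.0, 204.0]), (0.55, [503.2, 63.9, 14.3], [222.0, 213.0]), (0.2, [552.1, -76.4, 7.5], [273.0, 196.0])]
keeper_mouth mark_of [(0.78, [518.1, 95.3, 22.9], [210.0, 207.0])]
pocket_corner mark_of [(0.8, [552.4, 150.3, 11.9], [191.0, 195.0])]
blank mark_of [(0.64, [556.2, -79.2, 5.4], [274.0, 195.0]), (0.59, [575.4, -239.3, -3.5], [330
[... 1111 characters left out ...]
6], [291.0, 182.0])]
blank look_for [(0.85, [557.4, -76.9, 28.9], [241.0, 189.0]), (0.41, [361.3, -13.4, 16.3], [281.0, 153.0])]
latch it knows: bar_end, blank, flat_file, hammer, hub_spacer, jig, keeper_mouth, latch_pin, latch_pivot, pocket_corner, screw_jar, wrench
latch_pivot mark_of [(0.9, [498.2, 61.8, 13.2], [289.0, 190.0]), (0.68, [445.8, 207.6, -1.9], [338.0, 193.0]), (0.4, [458.8, 99.6, 4.7], [304.0, 186.0]), (0.24, [513.6, 92.7, 23.4], [297.0, 195.0])]
latch_pin mark_of [(0.64, [511.4, 19.6, 57.5], [275.0, 181.0])]
hub_spacer mark_of [(0.44, [497.0, 61.9, 9.3], [289.0, 191.0]), (0.41, [459.2, 97.7, 8.3], [303.0, 185.0])]
bar_end mark_of [(0.47, [464.6, 59.8, 13.7], [292.0, 182.0])]
```

```bash
python3 - <<'E'
from h import *
p=cam('top'); save(p,'top2.png',(170,140,370,290)); q=cam('scene'); save(q,'sc2.png',(200,140,360,260))
E
```

```text
(no output)
```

View pics/top2.png

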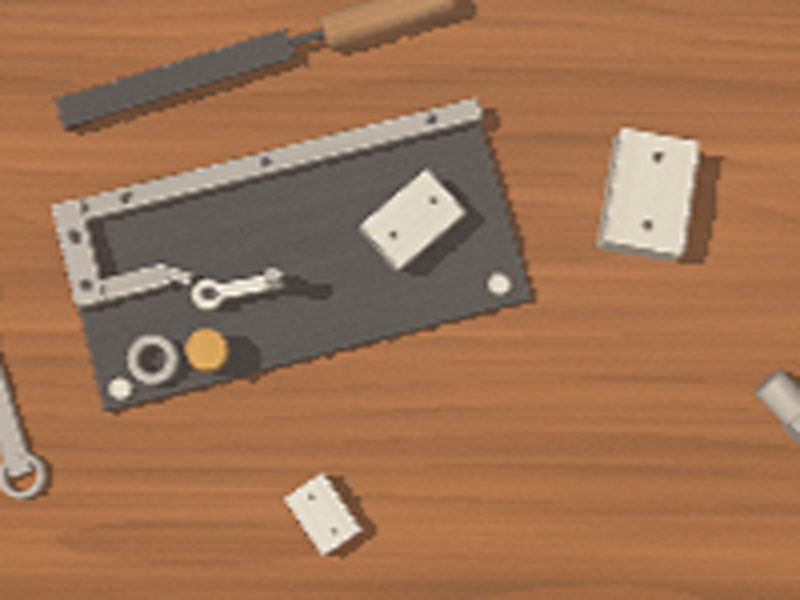

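View pics/sc2.png

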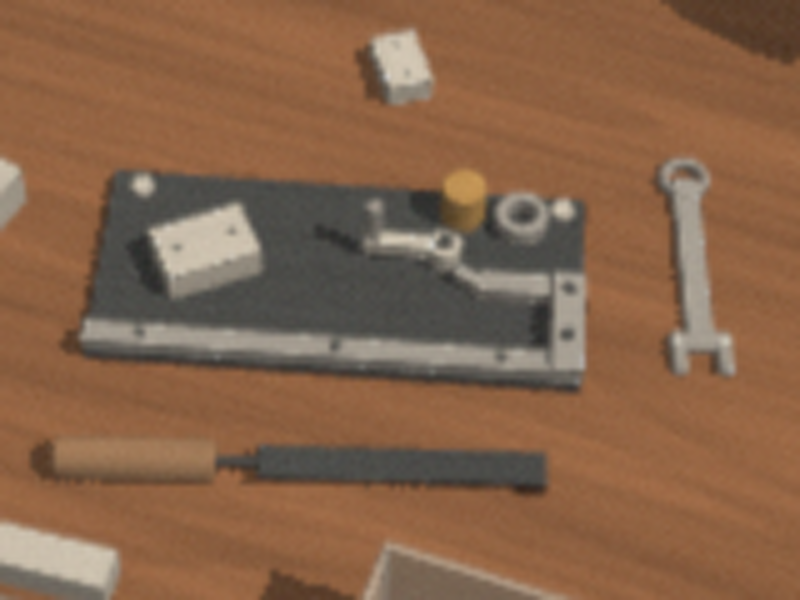

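The blank-like pieces in the top image are the large one at (330,189), the small one at (250,268), and the one on the plate at (272,194). The one on the plate is the middle-sized one and lies on the jig, so that's the blank. The crops above already show it enlarged. The latch is about parallel to the fence, so its angle is near 0.

```bash
cat >> h.py <<'E'
from scipy.optimize import least_squares
def Rz(a): return np.array([[np.cos(a),-np.sin(a),0],[np.sin(a),np.cos(a),0],[0,0,1]])
def fit(p,X,uv,g,z=0):
    X=np.array(X,float);uv=np.array(uv,float)
    fn=lambda q:np.ravel([proj(p,Rz(q[2])@x+[q[0],q[1],z])-u for x,u in zip(X,uv)])
    r=least_squares(fn,g,loss='soft_l1',x_scale=[10,10,.1]); return r.x,r.fun.reshape(-1,2)
E
python3 - <<'E'
from h import *
p=cam('top'); c=lambda L:np.array(L)/4+[170,140]-.4
j,r=fit(p,[(72.5,-152.5,22),(72.5,152.5,26),(-72.5,-152.5,10),(-72.5,152.5,10)],c([(477,99),(52,206),(534,298),(105,411)]),[530,5,.245]);print(j,r.round(1))
b,r=fit(p,[(20,-30,24),(20,30,24),(-20,30,24),(-20,-30,24)],c([(466,210),(430,170),(360,223),(397,264)]),[550,-77,.7],10);print(b,r.round(1))
b2,r=fit(p,[(20,-30,24),(20,30,24),(-20,30,24),(-20,-30,24)],c([(430,170),(360,223),(397,264),(466,210)]),[550,-77,.7],10);print(b2,r.round(1))
T=Rz(j[2]);o=np.array([j[0],j[1],0])
print('corner',T@[57.5,132.5,10]+o,'pivot',T@[-14.5,64.5,10]+o,'mouth',T@[7,87.5,22]+o)
for bb in(b,b2):print('blank in corner frame',T.T@(np.array([bb[0],bb[1],10])-o)-[57.5,132.5,10],bb[2]-j[2])
# wrist
q=cam('wrist');print('mount',np.array(q['mount']).round(2),q['f'])
np.save('jig.npy',j)
E
```

```text
[5.30881498e+02 5.95619911e+00 2.70113256e-01] [[ 0.3 -0.4]
 [-0.1 -0.2]
 [-0.1  0.2]
 [-0.1  0.4]]
[553.91707698 -74.80978974  -0.56959547] [[-0.1  1.6]
 [-9.5 -0.2]
 [ 0.1 -1.5]
 [ 9.4  0.2]]
[554.00906373 -75.00280905   0.68620819] [[-0.4 -0.7]
 [ 0.2 -0.5]
 [ 0.2  0.6]
 [-0.1  0.5]]
corner [550.94020889 148.99517318  10.        ] pivot [499.69603982  64.24828453  10.        ] mouth [514.27913094  92.15139283  22.        ]
blank in corner frame [ -56.851319   -216.48429666    0.        ] -0.8397087228019267
blank in corner frame [ -56.81417301 -216.69486301    0.        ] 0.4160949355264786
mount [[   0.      0.96    0.28  -79.77]
 [   0.     -0.28    0.96 -170.52]
 [   1.     -0.     -0.      1.35]
 [   0.      0.      0.      1.  ]] 279.17708690434426
```

>>> apply_moves(increments=[[[4.1,0,-4.4],[0,-10,0],3],[[3.3,0,-5.0],[0,-10,0],3],[[2.4,0,-5.5],[0,-10,0],3],[[1.4,0,-5.8],[0,-6.4,0],3],[[0.7,0,-6.0],[0,0,0],3]])

```text
t: 1.82
eef_pos: [340.2, 304.7, 214.1]
tcp_rot: [-1.57, -0.002, 0.29]
ft_force: [1.0, 0.1, 0.5]
opening: 0.53
```

>>> apply_moves(increments=[[[0.7,0,-6.0],[0,0,0],3],[[0.7,0,-6.0],[0,0,0],3],[[0.7,0,-6.0],[0,0,0],3],[[0.7,0,-6.0],[0,0,0],3],[[0.7,0,-6.0],[0,0,0],3]])

```text
t: 2.45
eef_pos: [462.8, 17.9, 215.5]
tcp_rot: [-1.57, -0.007, 0.291]
ft_force: [0.7, 0.1, -1.0]
opening: 0.319
```

```bash
cat >> h.py <<'E'
def cf(X,j=None):
    j=np.load('jig.npy') if j is None else j
    return Rz(j[2]).T@(np.array(X)-[j[0],j[1],0])-[57.5,132.5,10]
def wf(X,j=None):
    j=np.load('jig.npy') if j is None else j
    return Rz(j[2])@(np.array(X)+[57.5,132.5,10])+[j[0],j[1],0]
def st():
    s=readout.state();print('t',round(s['t'],2),'pos',s['eef_pos'].round(1),'cf',cf(s['eef_pos']).round(1),'rot',s['tcp_rot'].round(3),'F',s['ft_force'].round(1),'op',round(s['opening'],3),'q',s['joints'].round(2))
E
python3 - <<'E'
from h import *
st(); p=cam('wrist'); save(p,'w1.png'); 
for t in ['jig','keeper_mouth','pocket_corner','blank','latch_pivot','latch_pin']:
    print(t,[(round(r['confidence'],2),cf(w(p,r['point'])).round(1).tolist(),proj(p,w(p,r['point'])).round().tolist()) for r in nets.mark_of(p,t)][:3])
E
```

```text
t 2.45 pos [462.8  17.9 215.5] cf [-119.9 -102.8  205.5] rot [-1.57  -0.007  0.291] F [ 0.7  0.1 -1. ] op 0.319 q [-0.11  0.26  1.94  0.    0.94 -1.97]
jig [(0.92, [-58.4, -133.7, -10.4], [229.0, 206.0]), (0.31, [-67.2, -69.4, 0.3], [273.0, 203.0])]
keeper_mouth [(0.84, [-48.1, -44.5, 15.1], [291.0, 220.0])]
pocket_corner [(0.63, [1.4, -3.9, 2.1], [315.0, 248.0])]
blank [(0.78, [-52.1, -219.9, 4.1], [167.0, 212.0]), (0.73, [-76.8, -380.2, -8.1], [57.0, 191.0]), (0.67, [-236.1, -105.2, -10.4], [250.0, 76.0])]
latch_pivot [(0.67, [-66.9, -71.7, -0.9], [271.0, 203.0])]
latch_pin [(0.61, [-73.4, -113.2, 45.5], [241.0, 210.0])]
```

View pics/w1.png

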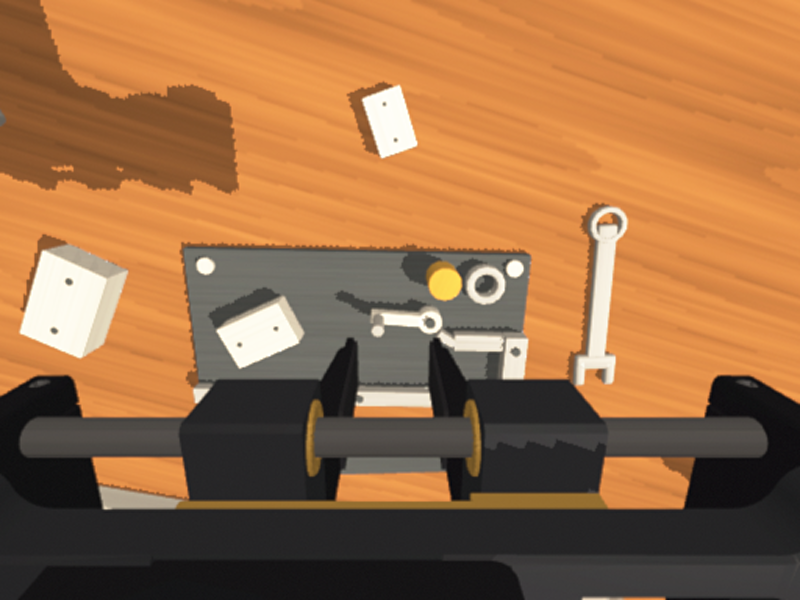

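The wrist view shows the blank at about (260,332), the latch near angle 0 with its pin at (377,325), and the fence partly hidden by the gripper. Next I check the model against this view.

```bash
python3 - <<'E'
from h import *
p=cam('wrist')
for X in [(-130,-285,0),(-130,20,0),(-72,-68,18),(-72,-113,48)]: print(X,(proj(p,wf(X))*1.5625).round())
a=.416;
for l in [(-20,-30),(20,-30),(20,30),(-20,30)]:
    d=Rz(a)@[*l,0]; print(l,(proj(p,wf(np.array([-56.8,-216.7,24])+d))*1.5625).round())
st()
E
```

```text
(-130, -285, 0) [178. 244.]
(-130, 20, 0) [528. 252.]
(-72, -68, 18) [426. 320.]
(-72, -113, 48) [373. 331.]
(-20, -30) [212. 327.]
(20, -30) [234. 367.]
(20, 30) [295. 342.]
(-20, 30) [274. 302.]
t 2.85 pos [461.8  21.2 215.3] cf [-120.1  -99.4  205.3] rot [-1.57  -0.006  0.293] F [-0.  -0.4 -0.1] op 0.315 q [-0.1   0.26  1.94  0.    0.94 -1.97]
```

>>> apply_moves(increments=[[[0.7,0,-5.5],[0,1.3,0],3],[[0,1,-5.5],[0,0,0],3],[[0,4,-0.7],[0,0,0],3],[[0,4,0],[0,0,0],3],[[0,4,0],[0,0,0],3]])

```text
t: 3.48
eef_pos: [505.5, -86.1, 85.6]
tcp_rot: [-1.575, -0.014, 0.282]
ft_force: [0.7, -0.2, 0.5]
opening: 0.315
```

```bash
python3 -c "
from h import *
st()"
```

```text
t 3.48 pos [505.5 -86.1  85.6] cf [-106.5 -214.4   75.6] rot [-1.575 -0.014  0.282] F [ 0.7 -0.2  0.5] op 0.315 q [-0.3   0.51  1.97  0.01  0.65 -2.16]
```

>>> apply_moves(increments=[[[-0.6,2,-0.2],[0,0.7,0],3],[[0,3,0],[0,0,0],3],[[0,1.5,0],[0,0,0],3],[[0,0.3,0],[0,0,0],3],[[0,0,0],[0,0,0],3]])

```text
t: 4.1
eef_pos: [500.9, -84.6, 14.5]
tcp_rot: [-1.573, -0.012, 0.278]
ft_force: [-0.6, -0.4, -1.1]
opening: 0.312
```

```bash
python3 -c "
from h import *
st()"
```

```text
t 4.1 pos [500.9 -84.6  14.5] cf [-110.6 -211.7    4.5] rot [-1.573 -0.012  0.278] F [-0.6 -0.4 -1.1] op 0.312 q [-0.3   0.63  2.02  0.01  0.47 -2.16]
```

>>> apply_moves(increments=[[[0.8,-0.1,-0.3],[0,0.4,0],3],[[0.8,0,0],[0,0,0],3],[[0.8,0,0],[0,0,0],3],[[0.8,0,0],[0,0,0],3],[[0.8,0,0],[0,0,0],3]])

```text
t: 4.72
eef_pos: [543.8, -76.4, 18.3]
tcp_rot: [-1.575, -0.014, 0.27]
ft_force: [-0.3, -0.4, 0.7]
opening: 0.313
```

```bash
python3 -c "
from h import *
st()
p=cam('top'); save(p,'top3.png',(170,150,310,255))"
```

```text
t 4.72 pos [543.8 -76.4  18.3] cf [ -67.1 -215.3    8.3] rot [-1.575 -0.014  0.27 ] F [-0.3 -0.4  0.7] op 0.313 q [-0.26  0.66  1.92  0.01  0.55 -2.11]
```

View pics/top3.png

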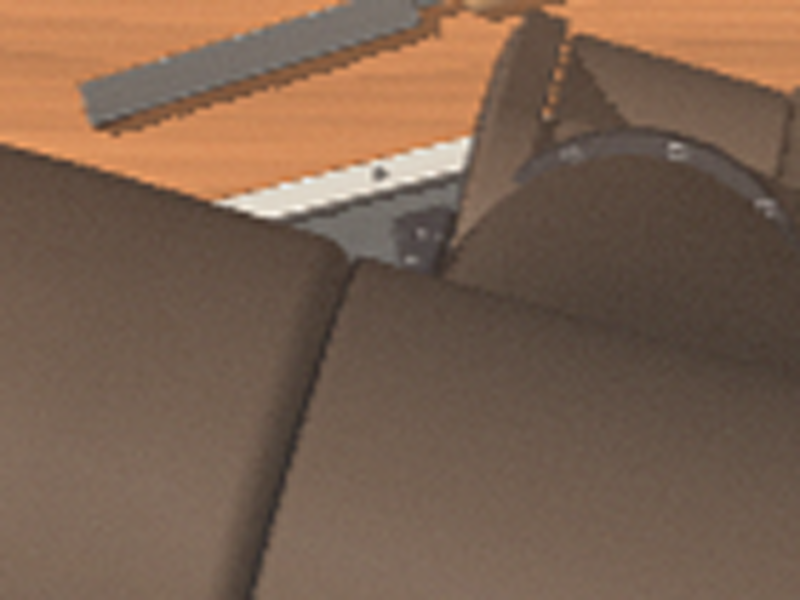

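The top view is blocked by the arm, so I'll use the scene camera from here.

>>> apply_moves(increments=[[[0.5,0.3,0],[0,0,0],3],[[0.5,0,0],[0,0,0],3],[[0.3,0,0],[0,0,0],3],[[0.2,0,0],[0,0,0],3],[[0,0,0],[0,0,0],3]])

```text
t: 5.4
eef_pos: [553.8, -72.0, 14.9]
tcp_rot: [-1.569, -0.002, 0.27]
ft_force: [-1.3, 0.4, 0.9]
opening: 0.317
```

```bash
python3 -c "
from h import *
st()
p=cam('scene'); save(p,'sc3.png',(210,160,330,250))"
```

```text
t 5.4 pos [553.8 -72.   14.9] cf [ -56.2 -213.8    4.9] rot [-1.569 -0.002  0.27 ] F [-1.3  0.4  0.9] op 0.317 q [-0.25  0.67  1.89  0.    0.58 -2.09]
```

View pics/sc3.png

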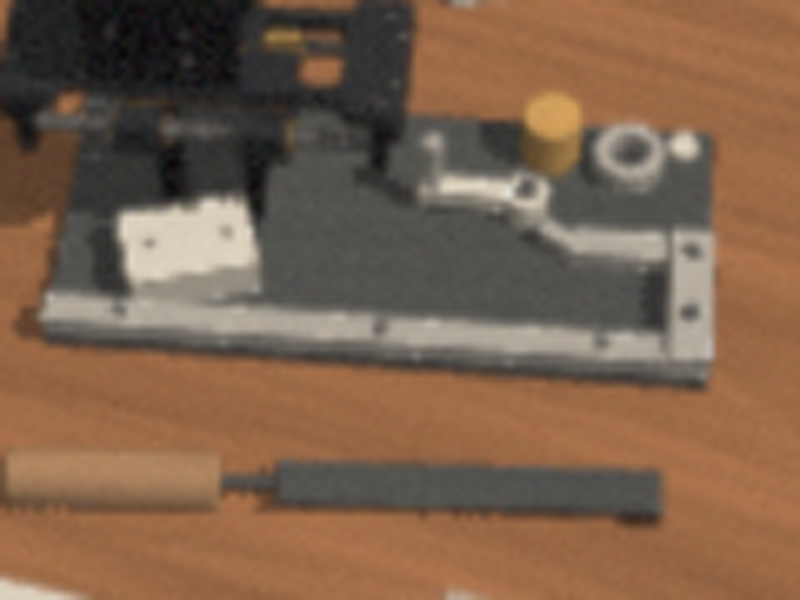

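The blank's rear corner is near the fence, but the blank is still slightly turned at crop (190,250). I'll keep pressing.

>>> apply_moves(increments=[[[0.3,0,0],[0,0,0],3],[[0.3,0,0],[0,0,0],3],[[0.3,0,0],[0,0,0],3],[[0.2,0,0],[0,0,0],3],[[0.2,0,0],[0,0,0],3]])

```text
t: 6.08
eef_pos: [554.5, -68.8, 15.0]
tcp_rot: [-1.559, 0.024, 0.269]
ft_force: [-12.0, -4.0, 8.2]
opening: 0.316
```

```bash
python3 -c "
from h import *
st()"
```

```text
t 6.08 pos [554.5 -68.8  15. ] cf [ -54.7 -210.8    5. ] rot [-1.559  0.024  0.269] F [-12.   -4.    8.2] op 0.316 q [-0.24  0.68  1.87 -0.    0.62 -2.08]
```

```bash
python3 -c "
from h import *
st()
p=cam('scene'); save(p,'sc4.png',(215,170,275,215))
for t in['blank','jig']: print(t,[(round(r['confidence'],2),cf(w(p,r['point'])).round(1).tolist()) for r in nets.mark_of(p,t)][:3])"
```

```text
t 6.08 pos [554.5 -68.8  15. ] cf [ -54.7 -210.8    5. ] rot [-1.559  0.024  0.269] F [-12.   -4.    8.2] op 0.316 q [-0.24  0.68  1.87 -0.    0.62 -2.08]
blank [(0.95, [-81.4, -382.9, -8.6]), (0.62, [-233.5, -108.1, -14.4]), (0.59, [-27.0, -226.6, -2.9])]
jig [(0.78, [-57.1, -135.9, -10.1])]
```

View pics/sc4.png

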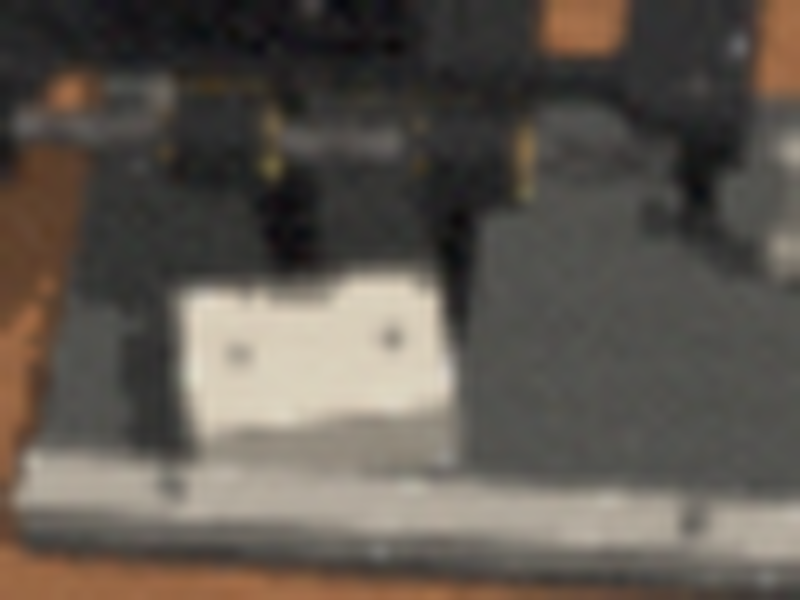

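The blank is still turned by about 0.15–0.2 rad: its front corner is caught against the inside of the front finger. I'll back off, shift 12 mm towards -y and push again.

>>> apply_moves(increments=[[[-1.0,0,0],[0,0,0],3],[[-0.8,0,0],[0,0,0],3],[[0,0,-0.7],[0,0,0],3],[[0,0,-0.6],[0,0,0],3],[[0,0,0],[0,0,0],3]])

```text
t: 6.85
eef_pos: [541.6, -87.5, 15.3]
tcp_rot: [-1.56, 0.021, 0.269]
ft_force: [-0.3, 0.2, -1.0]
opening: 0.316
```

```bash
python3 -c "
from h import *
st()"
```

```text
t 6.85 pos [541.6 -87.5  15.3] cf [ -72.1 -225.4    5.3] rot [-1.56   0.021  0.269] F [-0.3  0.2 -1. ] op 0.316 q [-0.28  0.67  1.9  -0.    0.59 -2.12]
```

>>> apply_moves(increments=[[[0.5,0,0],[-0.6,0,-1.2],3],[[0.5,0,0],[0,0,0],3],[[0.5,0,0],[0,0,0],3],[[0.4,0,0],[0,0,0],3],[[0.2,0,0],[0,0,0],3]])

```text
t: 7.48
eef_pos: [563.1, -81.0, 15.0]
tcp_rot: [-1.571, -0.001, 0.269]
ft_force: [-10.1, -5.3, 5.5]
opening: 0.314
```

```bash
python3 -c "
from h import *
st()"
```

```text
t 7.47 pos [563.1 -81.   15. ] cf [ -49.7 -224.9    5. ] rot [-1.571e+00 -1.000e-03  2.690e-01] F [-10.1  -5.3   5.5] op 0.314 q [-0.26  0.68  1.86  0.    0.59 -2.1 ]
```

>>> apply_moves(increments=[[[-1.0,0,0],[0,0,0],2],[[-1.2,-1.0,0],[0,0,0],1],[[-0.5,-4.0,0],[0,0,0],0],[[0,-2.0,-3],[0,0,0],0],[[0,0,-3],[0,0,0],0]])

```text
t: 8.1
eef_pos: [549.2, -146.9, 89.0]
tcp_rot: [-1.571, -0.0, 0.271]
ft_force: [-0.2, 0.1, -0.7]
opening: 0.006
```

```bash
python3 -c "
from h import *
st()
p=cam('scene'); save(p,'sc5.png',(215,165,335,255))
for t in['blank']: print(t,[(round(r['confidence'],2),cf(w(p,r['point'])).round(1).tolist()) for r in nets.mark_of(p,t)][:3])"
```

```text
t 8.1 pos [ 549.2 -146.9   89. ] cf [ -80.6 -284.7   79. ] rot [-1.571 -0.     0.271] F [-0.2  0.1 -0.7] op 0.006 q [-0.38  0.57  1.82 -0.    0.75 -2.22]
blank [(0.71, [-83.0, -383.6, -10.2]), (0.51, [-21.1, -224.2, -4.5]), (0.44, [-235.6, -107.1, -13.4])]
```

View pics/sc5.png

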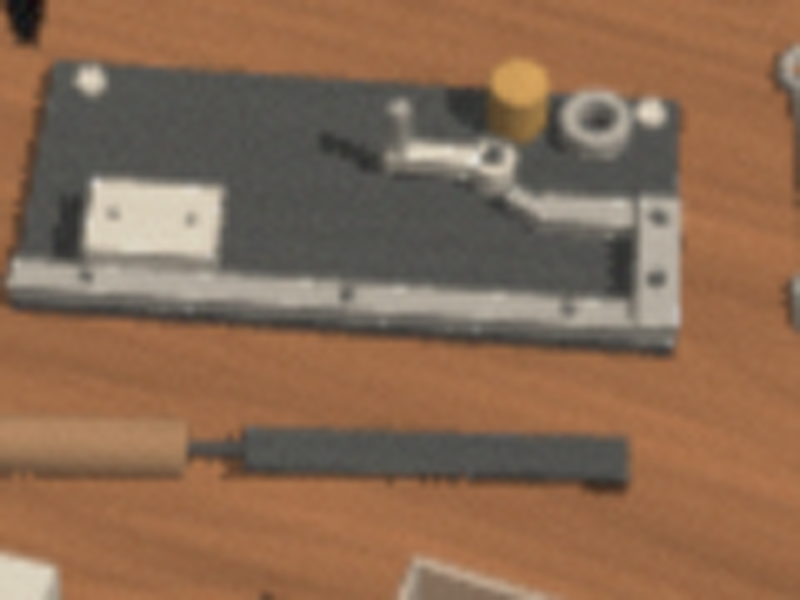

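The blank is flat against the fence in crop region (85–224, 180–255), centred at y≈-222. Next I go behind it with the fingers closed.

>>> apply_moves(increments=[[[3.0,0,0],[0,0,0],0],[[3.0,0,0.2],[0,0,0],0],[[0,3.5,0],[0,0,0],0],[[0,2.5,0],[0,0,0],0],[[0,0.8,0],[0,0,0],0]])

```text
t: 8.82
eef_pos: [604.9, -128.7, 20.5]
tcp_rot: [-1.571, -0.001, 0.266]
ft_force: [0.2, -0.0, -0.6]
opening: 0.003
```

```bash
python3 -c "
from h import *
st()"
```

```text
t 8.82 pos [ 604.9 -128.7   20.5] cf [ -22.1 -282.    10.5] rot [-1.571e+00 -1.000e-03  2.660e-01] F [ 0.2 -0.  -0.6] op 0.003 q [-0.32  0.72  1.73  0.    0.69 -2.15]
```

>>> apply_moves(increments=[[[0.05,0.3,0.8],[0,0,0],0],[[0.05,0,0.8],[0,0,0],0],[[0.05,0,0.8],[0,0,0],0],[[0.05,0,0.8],[0,0,0],0],[[0.05,0,0.8],[0,0,0],0]])

```text
t: 9.45
eef_pos: [596.3, -86.9, 20.0]
tcp_rot: [-1.572, -0.003, 0.266]
ft_force: [-0.6, -1.0, 0.5]
opening: 0.006
```

```bash
python3 -c "
from h import *
st()
p=cam('scene'); save(p,'sc6.png',(215,165,335,255))
for t in['blank']: print(t,[(round(r['confidence'],2),cf(w(p,r['point'])).round(1).tolist()) for r in nets.mark_of(p,t)][:3])"
```

```text
t 9.45 pos [596.3 -86.9  20. ] cf [ -19.3 -239.4   10. ] rot [-1.572 -0.003  0.266] F [-0.6 -1.   0.5] op 0.006 q [-0.25  0.71  1.78  0.    0.66 -2.09]
blank [(0.73, [-81.5, -384.7, -12.8]), (0.71, [-85.7, 86.9, -10.8]), (0.54, [-22.1, -203.4, -6.3])]
```

View pics/sc6.png

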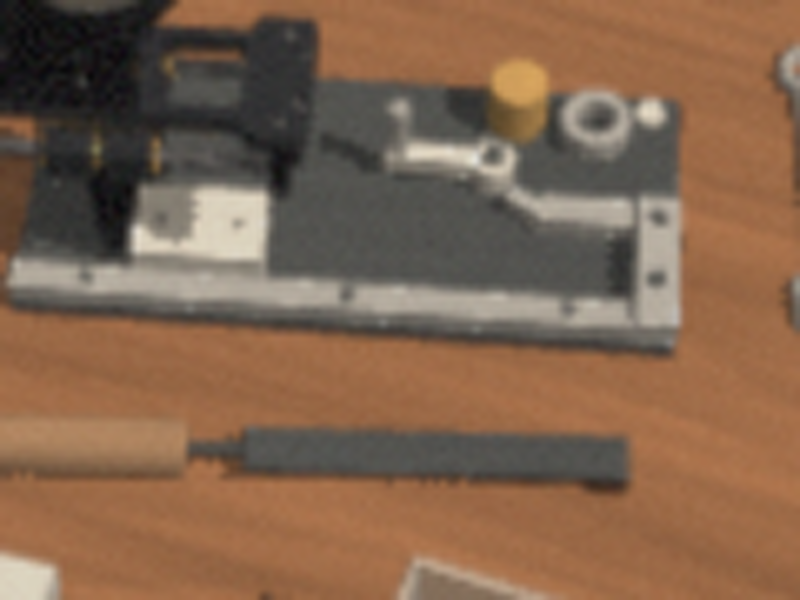

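The blank is sliding along the fence, still flat, now in crop region (130–270, 185–265).

>>> apply_moves(increments=[[[0.03,0.2,0.9],[0,-0.2,0],0],[[0.03,0,0.9],[0,0,0],0],[[0.03,0,0.9],[0,0,0],0],[[0.03,0,0.9],[0,0,0],0],[[0.03,0,0.9],[0,0,0],0]])

```text
t: 10.18
eef_pos: [584.8, -40.9, 17.7]
tcp_rot: [-1.572, -0.002, 0.27]
ft_force: [-1.1, -3.5, 0.8]
opening: 0.004
```

>>> apply_moves(increments=[[[0.03,0,0.9],[0,0,0],0],[[0.03,0,0.9],[0,0,0],0],[[0.03,0,0.9],[0,0,0],0],[[0.03,0,0.9],[0,0,0],0],[[0.03,0,0.5],[0,0,0],0]])

```text
t: 10.8
eef_pos: [574.4, 2.5, 17.5]
tcp_rot: [-1.572, -0.002, 0.27]
ft_force: [-1.0, -0.8, 0.3]
opening: 0.007
```

```bash
python3 -c "
from h import *
st()
p=cam('scene'); save(p,'sc7.png',(215,165,335,255))
for t in['blank']: print(t,[(round(r['confidence'],2),cf(w(p,r['point'])).round(1).tolist()) for r in nets.mark_of(p,t)][:4])"
```

```text
t 10.8 pos [574.4   2.5  17.5] cf [ -16.5 -147.4    7.5] rot [-1.572 -0.002  0.27 ] F [-1.  -0.8  0.3] op 0.007 q [-0.11  0.68  1.85 -0.    0.61 -1.95]
blank [(0.96, [-82.8, -384.3, -8.6]), (0.58, [-25.1, -111.3, -2.4])]
```

View pics/sc7.png

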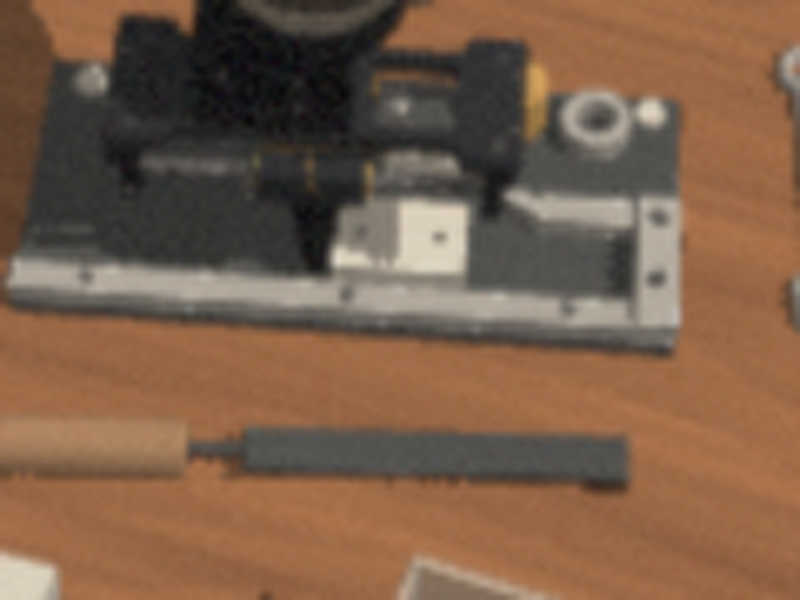

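```bash
cat >> h.py <<'E'
def blankfit(p,y0,edges=('+x','+y','-x'),dx=(-10,4),dy=8):
    g=cv2.cvtColor(p['img'],cv2.COLOR_RGB2GRAY).astype(np.float32); g=cv2.GaussianBlur(g,(0,0),.6)
    E={'+x':((20,-27),(20,27),(1,0)),'-x':((-20,-5),(-20,27),(-1,0)),'+y':((-17,30),(17,30),(0,1)),'-y':((-17,-30),(17,-30),(0,-1))}
    t=np.linspace(0,1,25)[:,None]
    def sc(q):
        Q=Rz(q[2]); s=0
        for e in edges:
            a,b,n=map(np.array,E[e]); P=a+(b-a)*t
            S=[]
            for d in(-2.,2.):
                X=np.c_[P+n*d,np.full(len(P),24.)]@Q.T+[q[0],q[1],0]
                uv=np.array([proj(p,wf(x)) for x in X],np.float32)
                S.append(cv2.remap(g,uv[None,:,0].copy(),uv[None,:,1].copy(),cv2.INTER_LINEAR)[0])
            s+=np.mean(np.clip(S[0]-S[1],-20,60))
        return -s
    from scipy.optimize import differential_evolution
    r=differential_evolution(sc,[(-20+dx[0],-20+dx[1]),(y0-dy,y0+dy),(-.12,.12)],seed=1,maxiter=25,popsize=8,polish=False)
    return r.x.round(3),round(-r.fun,1)
E
python3 - <<'E'
from h import *
p=cam('scene'); print(blankfit(p,-105)); print(blankfit(p,-105,('+x','+y')))
E
```

```text
(array([-1.81480e+01, -1.09777e+02, -1.00000e-03]), np.float64(144.5))
(array([-1.79050e+01, -1.10927e+02, -1.00000e-02]), np.float64(93.9))
```

>>> apply_moves(increments=[[[0,0,0.9],[0,0,0],0],[[0,0,0.9],[0,0,0],0],[[0,0,0.9],[0,0,0],0],[[0,0,0.9],[0,0,0],0],[[0,0,0.9],[0,0,0],0]])

```text
t: 11.58
eef_pos: [562.2, 47.8, 17.5]
tcp_rot: [-1.572, -0.003, 0.269]
ft_force: [-0.1, -1.5, -0.0]
opening: 0.003
```

>>> apply_moves(increments=[[[0,0,0.5],[0,0,0],0],[[0,0,0.5],[0,0,0],0],[[0,0,0.5],[0,0,0],0],[[0,0,0.3],[0,0,0],0],[[0,0,0.1],[0,0,0],0]])

```text
t: 12.2
eef_pos: [556.7, 67.9, 17.5]
tcp_rot: [-1.572, -0.003, 0.27]
ft_force: [-1.5, -1.2, 0.2]
opening: 0.003
```

```bash
python3 - <<'E'
from h import *
st()
p=cam('scene'); 
for y in(-55,-45): print(blankfit(p,y)); print(blankfit(p,y,('+x','+y')))
E
```

```text
t 12.2 pos [556.7  67.9  17.5] cf [-16.1 -79.7   7.5] rot [-1.572 -0.003  0.27 ] F [-1.5 -1.2  0.2] op 0.003 q [ 0.    0.67  1.89 -0.    0.58 -1.84]
(array([-17.891, -47.018,   0.074]), np.float64(100.3))
(array([-17.65 , -47.019,   0.065]), np.float64(69.7))
(array([-18.113, -42.912,   0.072]), np.float64(121.2))
(array([-1.7050e+01, -4.4291e+01, -1.6000e-02]), np.float64(87.5))
```

>>> apply_moves(increments=[[[0,0,0.3],[0,0,0],0],[[0,0,0.3],[0,0,0],0],[[0,0,0.3],[0,0,0],0],[[0,0,0.2],[0,0,0],0],[[0,0,0.2],[0,0,0],0]])

```text
t: 12.88
eef_pos: [554.0, 78.4, 17.8]
tcp_rot: [-1.576, -0.003, 0.271]
ft_force: [3.1, -29.0, 1.6]
opening: 0.003
```

```bash
python3 - <<'E'
from h import *
st()
p=cam('scene'); save(p,'sc8.png',(270,165,330,210))
E
```

```text
t 12.88 pos [554.   78.4  17.8] cf [-15.9 -68.9   7.8] rot [-1.576 -0.003  0.271] F [  3.1 -29.    1.6] op 0.003 q [ 0.02  0.67  1.89 -0.01  0.58 -1.81]
```

View pics/sc8.png

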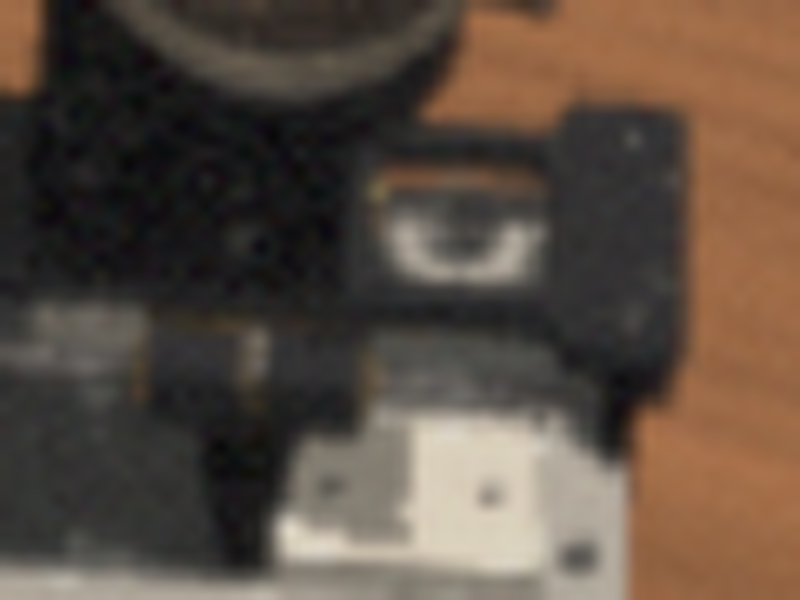

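>>> apply_moves(increments=[[[0,0,-1.0],[0,0,0],0],[[0,-1,-1.5],[0,0,0],0],[[-1,-4,-1.5],[0,0,0],0],[[-4,-2.5,0],[0,0,0],0],[[-4,0,0],[0,0,0],0]])

```text
t: 13.55
eef_pos: [478.5, 12.8, 96.1]
tcp_rot: [-1.576, -0.006, 0.271]
ft_force: [0.2, -1.2, -0.2]
opening: 0.002
```

```bash
python3 - <<'E'
from h import *
st()
p=cam('scene'); save(p,'sc9.png',(260,165,320,210))
for t in['blank','latch_pin','latch_pivot','bar_end','keeper_mouth']: print(t,[(round(r['confidence'],2),cf(w(p,r['point'])).round(1).tolist()) for r in nets.mark_of(p,t)][:4])
print(blankfit(p,-30,('+x','-y','-x')),blankfit(p,-30,('+x','-y')))
for X in [(0,0,0),(-20,-30,24),(-40,-60,24),(0,-60,24),(0,0,16),(-40,0,24),(-72,-113,48)]: print(X,((proj(p,wf(X))-[260,165])*13.33).round())
E
```

```text
t 13.55 pos [478.5  12.8  96.1] cf [-106.1 -112.    86.1] rot [-1.576 -0.006  0.271] F [ 0.2 -1.2 -0.2] op 0.002 q [-0.11  0.46  2.04 -0.    0.64 -1.95]
blank [(0.61, [-21.9, -31.4, -3.0]), (0.41, [-232.5, -107.0, -8.5])]
latch_pin [(0.55, [-73.8, -114.4, 46.1])]
latch_pivot [(0.81, [-74.2, -71.7, 2.7])]
bar_end [(0.53, [-109.6, -64.7, 0.4])]
keeper_mouth [(0.95, [-49.4, -47.3, 15.9])]
(array([-1.7641e+01, -3.3575e+01, -4.0000e-03]), np.float64(116.1)) (array([-1.7762e+01, -3.3488e+01, -2.0000e-02]), np.float64(97.9))
(0, 0, 0) [673. 620.]
(-20, -30, 24) [551. 479.]
(-40, -60, 24) [424. 401.]
(0, -60, 24) [415. 541.]
(0, 0, 16) [678. 580.]
(-40, 0, 24) [685. 418.]
(-72, -113, 48) [206. 212.]
```

View pics/sc9.png

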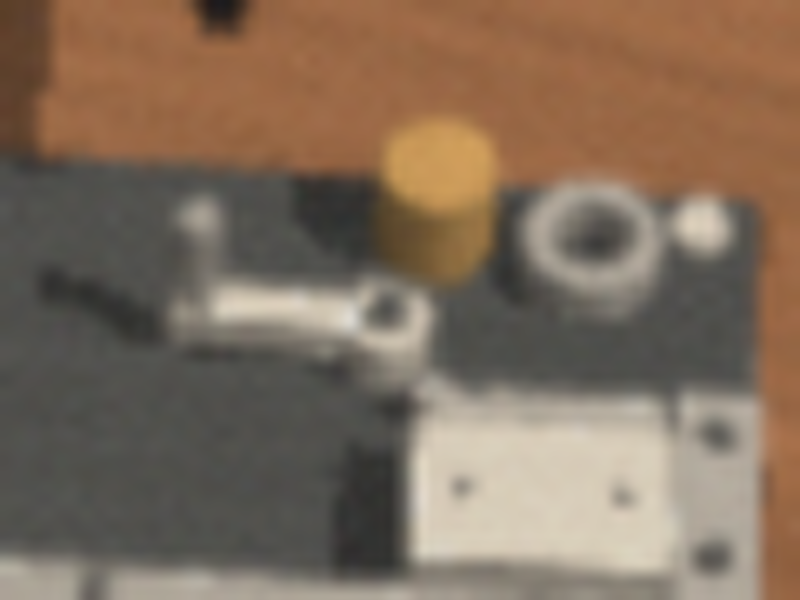

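The blank is in the pocket and flat, at crop (412–675, 405–570), with its rear about where the model puts home. The 29 N rise at the end fits contact with the stop. Next is the latch pin, at crop (200,215).

>>> apply_moves(increments=[[[0,2.5,-0.3],[0,0,0],0],[[0,2.2,0],[0,0,0],0],[[0,0.6,0],[0,0,0],0],[[0.5,0,0],[0,0,0],0],[[0.5,0,0],[0,0,0],0]])

```text
t: 14.48
eef_pos: [495.0, 13.7, 40.4]
tcp_rot: [-1.576, -0.006, 0.273]
ft_force: [-0.5, 0.4, -0.0]
opening: 0.004
```

```bash
python3 - <<'E'
from h import *
st()
p=cam('scene'); g=cv2.cvtColor(p['img'],cv2.COLOR_RGB2GRAY).astype(np.float32)
# stop outer edge (y) and fence outer edge (x) offsets from model
def scan(f,rng):
    v=[]
    for s in rng:
        uv=np.array([proj(p,wf(X)) for X in f(s)],np.float32); v.append(cv2.remap(g,uv[None,:,0].copy(),uv[None,:,1].copy(),cv2.INTER_LINEAR).mean())
    return np.round(v)
r=np.arange(-8,8.1,1)
print(scan(lambda s:[(x,20+s,16) for x in np.linspace(-50,10,20)],r))
print('stop inner',scan(lambda s:[(x,s,16) for x in np.linspace(-55,-44,8)],r))
print('rear',scan(lambda s:[(x,-60+s,24) for x in np.linspace(-35,-5,20)],r))
E
```

```text
t 14.47 pos [495.   13.7  40.4] cf [ -90.  -115.5   30.4] rot [-1.576 -0.006  0.273] F [-0.5  0.4 -0. ] op 0.004 q [-0.1   0.58  2.04 -0.01  0.52 -1.94]
[168. 167. 166. 163. 153. 139. 126. 121. 118. 115. 115. 115. 115. 115.
 115. 115. 115.]
stop inner [152. 147. 139. 131. 123. 133. 145. 158. 158. 154. 151. 146. 140. 134.
 133. 136. 139.]
rear [ 63.  71.  87. 103. 125. 151. 178. 197. 201. 204. 205. 204. 203. 202.
 199. 196. 194.]
```

>>> apply_moves(increments=[[[0.8,0,0],[0,0,0],0],[[0.8,0,0.1],[0,0,0],0],[[0.8,0,0.3],[0,0,0],0],[[0.6,0,0.4],[0,0,0],0],[[0.5,0,0.5],[0,0,0],0]])

```text
t: 15.15
eef_pos: [527.8, 36.9, 41.5]
tcp_rot: [-1.577, -0.006, 0.273]
ft_force: [-0.6, -1.3, -0.8]
opening: 0.007
```

```bash
python3 - <<'E'
from h import *
st()
p=cam('scene')
for t in['latch_pin']: print(t,[(round(r['confidence'],2),cf(w(p,r['point'])).round(1).tolist()) for r in nets.mark_of(p,t)][:4])
E
```

```text
t 15.15 pos [527.8  36.9  41.5] cf [ -52.2 -101.8   31.5] rot [-1.577 -0.006  0.273] F [-0.6 -1.3 -0.8] op 0.007 q [-0.05  0.6   1.96 -0.01  0.58 -1.89]
latch_pin [(0.55, [-35.1, -95.6, 47.8])]
```

>>> apply_moves(increments=[[[-0.5,0,-0.5],[0,0,0],0],[[0,0,-1.6],[0,0,0],0],[[1.4,0,0],[0,0,0],0],[[1.4,0,0],[0,0,0],0],[[0,0,0.6],[0,0,0],0]])

```text
t: 15.88
eef_pos: [557.0, 27.2, 42.1]
tcp_rot: [-1.577, -0.009, 0.272]
ft_force: [0.2, -0.7, -0.2]
opening: 0.009
```

```bash
python3 - <<'E'
from h import *
st()
p=cam('scene')
for t in['latch_pin']: print(t,[(round(r['confidence'],2),cf(w(p,r['point'])).round(1).tolist()) for r in nets.mark_of(p,t)][:4])
E
```

```text
t 15.88 pos [557.   27.2  42.1] cf [ -26.7 -119.    32.1] rot [-1.577 -0.009  0.272] F [ 0.2 -0.7 -0.2] op 0.009 q [-0.07  0.63  1.89 -0.01  0.62 -1.91]
latch_pin []
```

>>> apply_moves(increments=[[[0,0.2,0.6],[0,0,0],0],[[0,0,0.6],[0,0,0],0],[[0,0,0.6],[0,0,0],0],[[0,0,0.6],[0,0,0],0],[[0,0,0.4],[0,0,0],0]])

```text
t: 16.6
eef_pos: [548.6, 56.5, 40.2]
tcp_rot: [-1.579, -0.011, 0.274]
ft_force: [2.4, -2.1, -0.4]
opening: 0.004
```

```bash
python3 - <<'E'
from h import *
st()
p=cam('scene')
for t in['latch_pin']: print(t,[(round(r['confidence'],2),cf(w(p,r['point'])).round(1).tolist()) for r in nets.mark_of(p,t)][:4])
E
```

```text
t 16.6 pos [548.6  56.5  40.2] cf [-27.  -88.5  30.2] rot [-1.579 -0.011  0.274] F [ 2.4 -2.1 -0.4] op 0.004 q [-0.02  0.62  1.9  -0.01  0.6  -1.85]
latch_pin [(0.57, [-28.1, -77.0, 47.2])]
```

>>> apply_moves(increments=[[[0,0,0.3],[0,0,0],0],[[0,0,0.3],[0,0,0],0],[[0,0,0.2],[0,0,0],0],[[0,0,0.2],[0,0,0],0],[[0,0,0.2],[0,0,0],0]])

```text
t: 17.32
eef_pos: [546.4, 63.9, 40.1]
tcp_rot: [-1.584, -0.012, 0.275]
ft_force: [3.0, -22.1, 0.0]
opening: 0.001
```

```bash
python3 - <<'E'
from h import *
st()
p=cam('scene')
for t in['latch_pin']: print(t,[(round(r['confidence'],2),cf(w(p,r['point'])).round(1).tolist()) for r in nets.mark_of(p,t)][:4])
E
```

```text
t 17.32 pos [546.4  63.9  40.1] cf [-27.1 -80.8  30.1] rot [-1.584 -0.012  0.275] F [  3.  -22.1   0. ] op 0.001 q [ 0.    0.62  1.91 -0.02  0.6  -1.83]
latch_pin [(0.5, [-25.1, -70.9, 47.1])]
```

The force rose to 22 N with the pin stopped, so the latch is at its hard stop. I back off, lift clear and check.

>>> apply_moves(increments=[[[0,0,-0.6],[0,0,0],0],[[0,0,-1.5],[0,0,0],0],[[0,-5,-1],[0,0,0],0],[[-4,-4,0],[0,0,0],0],[[-5,-3,0],[0,0,0],0]])

```text
t: 18.05
eef_pos: [465.6, 7.9, 159.9]
tcp_rot: [-1.582, -0.005, 0.275]
ft_force: [0.2, 0.8, 1.0]
opening: 0.006
```

>>> apply_moves(increments=[[[0,-5,-2],[0,0,0],0],[[0,-5,-2],[0,0,0],0],[[0,0,0],[0,0,0],0],[[0,0,0],[0,0,0],0],[[0,0,0],[0,0,0],0]])

```text
t: 18.68
eef_pos: [471.3, -31.9, 263.6]
tcp_rot: [-1.58, -0.003, 0.274]
ft_force: [0.6, 0.5, 0.3]
opening: 0.002
```

```bash
python3 - <<'E'
from h import *
st()
p=cam('scene'); save(p,'sc10.png',(260,165,320,210))
for t in['latch_pin','latch_pivot','blank','hub_spacer','bar_end']: print(t,[(round(r['confidence'],2),cf(w(p,r['point'])).round(1).tolist()) for r in nets.mark_of(p,t)][:2])
E
```

```text
t 18.68 pos [471.3 -31.9 263.6] cf [-125.  -153.   253.6] rot [-1.58  -0.003  0.274] F [0.6 0.5 0.3] op 0.002 q [-0.2   0.22  1.85 -0.01  1.07 -2.05]
latch_pin [(0.73, [-47.7, -42.5, 13.6]), (0.58, [-26.5, -71.7, 47.4])]
latch_pivot [(0.72, [-73.7, -74.1, 0.9])]
blank [(0.79, [-22.5, -34.2, -3.3]), (0.77, [-80.5, -386.0, -10.6])]
hub_spacer [(0.4, [-101.1, -24.4, -3.2])]
bar_end [(0.64, [-106.6, -63.8, -1.0])]
```

View pics/sc10.png

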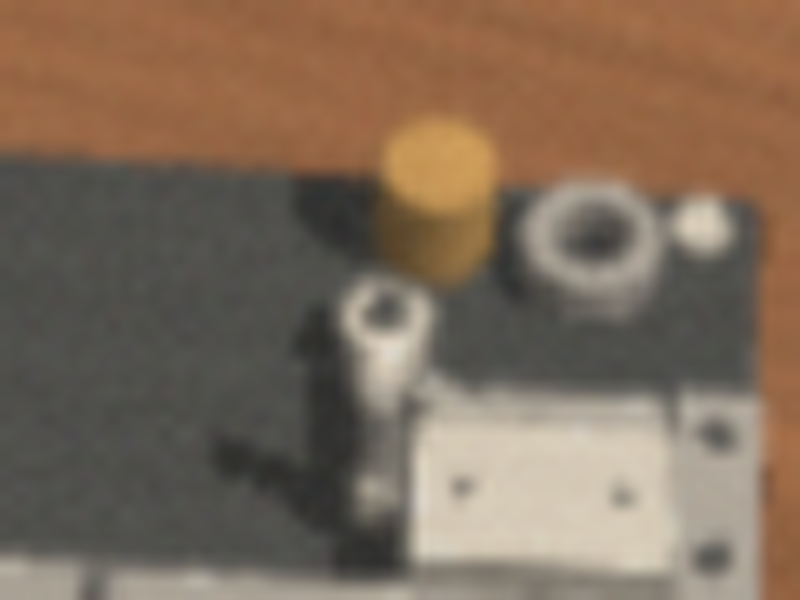

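The latch is shut across the pocket mouth, with its pin at crop (377,490) in line with the pivot at (387,312). The blank and the bystanders haven't moved.

```bash
python3 -c "
from cell import env
print(env.job_done())"
```

```text
the job is handed in; nothing more can be done
None
```

I pushed the blank flat against the fence, slid it along into the corner pocket, and swung the latch shut by its pin. I handed the job in at about 19 s.

- **First push:** it caught the blank's front corner on the inside of a finger, leaving it turned by about 0.15–0.2 rad. I backed off, shifted 12 mm and pressed again; the next picture showed it flat.
- **Slide:** halfway along, a fit to the picture put the blank parallel to the fence within about 0.01 rad. Near the pocket the fits disagreed (from -0.02 to +0.07 rad) because the gripper hid part of the view. Forces stayed low there, and the later picture in the pocket looks straight.
- **Home:** the push stopped at 29 N against the end stop. The blank's rear edge then measured within about 0.6 mm of home relative to the stop, with calibration good to about 2 mm.
- **Latch:** the pin came up against its hard stop at 22 N. The last picture shows the arm square across the mouth behind the blank, with the pin level with the pivot within measuring error.
- **Last check:** in that picture the ring and the brass round beside the pocket had not moved and the gripper was well clear. I did not look at the other pieces again, but the arm did not go near them. One network also reported a false pin position on the keeper, which the picture contradicted.

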